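# Load the freezer-label roll and clip it in

### The arm

A 6-joint arm with a two-finger parallel gripper is mounted at the origin on the work surface. World frame = base frame: x ahead of the robot, y to its left, z up, the work surface at z = 0. Lengths are in m, angles in rad, forces in N, time in s.
With the tool pointing down it reaches from about 0.325 to 0.775 m from the base axis. Payload 5.5 kg.
Tool frame: the origin (TCP) lies between the finger pads; the fingertips stand 14 mm ahead of it and the grasp point (between the pads) lies 5 mm behind it (bot.tcp_to_tips is the distance from the TCP to the fingertips, in m); z points along the fingers, y is the direction in which the jaws open and shut (so a half turn about z gives the same grasp; the last joint's range is limited). The gripper opens to 88 mm and grips with 3 to 60 N. Pads are 20 mm wide; open, the fingers measure 115 mm over their backs; the gripper's body (75 mm by 178 mm) begins 61 mm behind the grasp point.
Start: joints at [1.289, 0.091, 1.231, -0, 1.82, -0.057], TCP at [0.134, 0.585, 0.237] pointing down, gripper open.
Joint ranges: [-2.87, 2.87], [-0.86, 2.18], [0.17, 2.46], [-1.51, 4.65], [0.06, 2.69], [-2.65, 2.65]. Speed limits (rad/s): [2.57, 2.57, 3.01, 3.14, 3.14, 3.14].

### API

Orientations are given as a unit quaternion [x, y, z, w].
In Python, from plant import bot, grab_frame gives the robot as it stands. The module is installed in compiled form; this text tells all that it offers. Calls block until the motion is done:
- bot.move_ptp(position, orientation): joint-space move of the TCP to a pose.
- bot.movel(position, ori=None, speed=0.15): straight line of the TCP; ori=None keeps the orientation; speed is the mean speed in m/s.
- bot.goto_joints(angles): joint-space move.
- bot.open_gripper() and bot.close_gripper(squeeze=None): open the fingers fully, or close them until they stop; squeeze is the grip in N (None keeps the last).
- bot.hold(seconds).
- bot.solve_ik(position, orientation): joint angles nearest the present ones, or None.
- grab_frame(name): name is "scene" or "top" or "wrist"; returns a dict with "color" (480x640x3 uint8, red, green, blue), "intrinsics" (3x3 intrinsics, pixels), "distortion" ([k1, k2, p1, p2, k3] as OpenCV has them; the pictures are not rectified), "position" and "rotation" of the camera in the world. Camera axes: x right, y up, looking along -z (the intrinsics and any distortion apply to the point x, -y, -z); pixel columns grow to the right and rows downward; lengths in m; the calibration is good to about 2 mm. A picture is of the moment at which its call begins. There is no depth.
A pose or a line that the arm cannot do raises bot.PlanningError and nothing moves.
- bot.hand_in(): hands the job in, once; it reports no verdict.
Readings, each from a call of its own:
- bot.current_time_s(): time.
- bot.current_q(): joint angles.
- bot.current_qvel(): joint speeds.
- bot.current_effort(): joint torques, N m.
- bot.current_position(): TCP position.
- bot.current_orientation(): TCP orientation.
- bot.current_ft_force(): force on the tool from outside, world axes, zero at the start.
- bot.current_wrist_torque(): the same for the moment, N m.
- bot.current_width(): finger opening in m.
Only numpy, scipy, OpenCV 4.12 (cv2) and the standard library are available. Lean on these libraries where they do the work, as an engineer would, in place of code of your own. Each camera call takes 0.05 s, during which the arm holds its last target.

### The job

Put the full roll of freezer labels over the dispenser's upright spindle, blue flange down, so that it sits upright and fully home on the base. Then press the three orange clip tabs round the rim all the way down over the flange, and let go. Leave the empty core and the other things on the shelf where they are.

Things in the scene. Friction and masses are not known exactly. Their poses are not given: they have to be found in the camera images.
- roll_center (a point): centre (on the axis, half-way up, 30 mm above its underside) of the full label roll: white paper cylinder 44 mm in diameter on a cardboard core, 60 mm high in all, with a blue flange 70 mm in diameter and 4 mm thick at its foot; open bore 21 mm through its whole height. 0.08 to 0.17 kg. It starts upright on the shelf, flange down; z axis up along the bore. Grip the paper from above
- dispenser: fixed grey round base, 184 mm in diameter, 10 thick; origin at the centre of its underside on the shelf, z up along the white spindle (17 mm diameter). Tabs at 0, 140, 220 degrees from its +x; fingers closing along its y fit between them. Turned about z up to 1 rad either way. Seated, the roll's underside is 10 mm, flange top 14, centre 40, top 70 mm above the shelf
- spindle_tip (a point): top of the white spindle, on its axis, 74 mm above the shelf; its last 12 mm taper from 17 to 8 mm in diameter
- tab_a_press (a point): mid-width of orange tab a, 15 mm from its tip, moves with it. Tab 50 mm long, 18 wide, 4 thick; hinge 82 mm from the spindle axis, 20 above the shelf; tip points inwards. Raised: tip 38 to 40 mm from the axis, 44 to 47 up. Down: tip 32 mm from the axis, over the flange, upper face 22 up. Closed fingertips coming straight down 52 mm from the axis push it fully down
- tab_b_press (a point): mid-width of orange tab b, 15 mm from its tip, moves with it. Tab 50 mm long, 18 wide, 4 thick; hinge 82 mm from the spindle axis, 20 above the shelf; tip points inwards. Raised: tip 38 to 40 mm from the axis, 44 to 47 up. Down: tip 32 mm from the axis, over the flange, upper face 22 up. Closed fingertips coming straight down 52 mm from the axis push it fully down
- tab_c_press (a point): mid-width of orange tab c, 15 mm from its tip, moves with it. Tab 50 mm long, 18 wide, 4 thick; hinge 82 mm from the spindle axis, 20 above the shelf; tip points inwards. Raised: tip 38 to 40 mm from the axis, 44 to 47 up. Down: tip 32 mm from the axis, over the flange, upper face 22 up. Closed fingertips coming straight down 52 mm from the axis push it fully down
- tab_a (a joint): hinge of orange clip tab a, 0 degrees round from the dispenser's +x axis (counter-clockwise from above). 0 = raised, leaning inwards 32 degrees above level; grows as pressed down; 0.56 = fully down, level. Starts at 0 to 0.05. No spring: a stiff friction hinge (0.03 N m); 2 to 5 N straight down moves it, and it stays where it is left
- tab_b (a joint): hinge of orange clip tab b, 140 degrees round from the dispenser's +x axis (counter-clockwise from above). 0 = raised, leaning inwards 32 degrees above level; grows as pressed down; 0.56 = fully down, level. Starts at 0 to 0.05. No spring: a stiff friction hinge (0.03 N m); 2 to 5 N straight down moves it, and it stays where it is left
- tab_c (a joint): hinge of orange clip tab c, 220 degrees round from the dispenser's +x axis (counter-clockwise from above). 0 = raised, leaning inwards 32 degrees above level; grows as pressed down; 0.56 = fully down, level. Starts at 0 to 0.05. No spring: a stiff friction hinge (0.03 N m); 2 to 5 N straight down moves it, and it stays where it is left
- empty_core: spent core, not to be used: same blue flange but a bare brown cardboard tube 28 mm in diameter, 60 mm high; origin at the centre of its underside; loose
- funnel: green funnel standing mouth down, 90 mm in diameter, 92 mm high; origin at the centre of its underside; loose
- coasters: stack of bamboo coasters, 96 mm in diameter, 32 mm high; origin at the centre of its underside; loose
- match_tin: red and steel match tin, 64 by 44 by 23 mm; origin at the centre of its underside; loose
- timer: round white kitchen timer with a yellow knob, 68 mm in diameter, 41 mm high; origin at the centre of its underside; loose
- roll: the full label roll again, origin at the centre of its underside
There are look-alikes about, which are no part of the job. Leave any pink or red look-alike of the roll alone.

How it is judged:
On the way, in this order (a step that is already met when the one before it is completed fails the run):
1. the full roll is seated on the spindle, upright and down on the base (horizontal distance between roll_center and dispenser below 0.005 m and z of roll_center in the frame of dispenser between 0.034 and 0.0435 m and angle between the z axis of roll_center and the z axis of dispenser, either way round below 0.07 rad and angle between roll_center's own z axis and vertical below 0.07 rad), for 0.2 s.
2. all three tabs are pressed down, in any order, with the roll seated (all of step 1 and value of joint each of tab_a, tab_b, tab_c above 0.48 rad), for 0.2 s.
At the end, for the whole second after the job is handed in: The full roll is on the spindle, flange down: axis within 5 mm of the spindle's, within 0.07 rad of upright, within 3.5 mm of resting fully on the base, at rest and let go; all three tabs beyond 0.48 rad (fully down is 0.56) (all of step 2 and linear speed of roll below 0.02 m/s and contact force between the fingers and roll below 0.2 N); the robot touches nothing.
It fails at once if the empty core, funnel, coasters, match tin or timer is moved more than 30 mm (distance of any of empty_core, funnel, coasters, match_tin, timer from where it was at the start of the episode above 0.03 m).
It also fails if it takes over 61 s, if anything falls off the work surface, if the arm or the gripper's body presses on something with over 40 N, if the wrist force passes 120 N, or if a joint passes its speed limit or range.

## Working session

There is one attempt and no reset: what is moved stays moved. The work goes in short steps, each a Python script; the robot and the scene stay as the last script left them, time stands still between calls to the robot, and variables do not carry over. Pictures are saved under pics/ and viewed, and the job is handed in when it is done.

```bash
mkdir -p pics && cat > h.py <<'E'
import numpy as np, cv2, json
from plant import bot, grab_frame
def snap(name,fn):
    f=grab_frame(name)
    cv2.imwrite(f'pics/{fn}.png',f['color'][:,:,::-1])
    json.dump({k:np.array(f[k]).tolist() for k in('intrinsics','distortion','position','rotation')},open(f'pics/{fn}.json','w'))
    return f
def load(fn): return {k:np.array(v) for k,v in json.load(open(f'pics/{fn}.json')).items()}
def R(c):
    r=np.array(c['rotation'])
    if r.shape==(3,3): return r
    from scipy.spatial.transform import Rotation
    return Rotation.from_quat(r).as_matrix()
def px2w(c,uv,z):
    p=cv2.undistortPoints(np.array(uv,float).reshape(-1,1,2),c['intrinsics'],c['distortion']).reshape(-1,2)
    d=np.c_[p[:,0],-p[:,1],-np.ones(len(p))]@R(c).T
    o=c['position']; t=(z-o[2])/d[:,2]
    return o+d*t[:,None]
def w2px(c,P):
    q=(np.array(P,float).reshape(-1,3)-c['position'])@R(c)
    q=q*[1,-1,-1]
    return cv2.projectPoints(q,np.zeros(3),np.zeros(3),c['intrinsics'],c['distortion'])[0].reshape(-1,2)
E
python3 - <<'E'
from h import *
for n in('scene','top','wrist'):
    f=snap(n,n+'0'); print(n,f['position'],f['rotation'],f['intrinsics'],f['distortion'])
print(bot.current_time_s(),bot.current_orientation())
E
```

```text
scene [1.19802449 0.47716442 1.13473996] [0.13426817 0.28221848 0.86277363 0.39742477] [[540.95018554   0.         318.52042095]
 [  0.         540.95018554 246.90184435]
 [  0.           0.           1.        ]] [-0.12862857  0.          0.          0.          0.        ]
top [ 0.42823807 -0.01099765  1.03898183] [ 0.06007446 -0.07149133 -0.69956713  0.70843904] [[480.90231324   0.         324.61002494]
 [  0.         480.90231324 249.07316605]
 [  0.           0.           1.        ]] [-0.02066754  0.          0.          0.          0.        ]
wrist [0.06890377 0.59876168 0.38360534] [-0.09555919 -0.07508704  0.61872178  0.77615316] [[386.37964501   0.         319.46551335]
 [  0.         386.37964501 238.44639672]
 [  0.           0.           1.        ]] [0.01694849 0.         0.         0.         0.        ]
0.15 [ 1.12144351e-01  9.93691624e-01 -7.60097687e-04 -1.51754194e-04]
```

View pics/scene0.png

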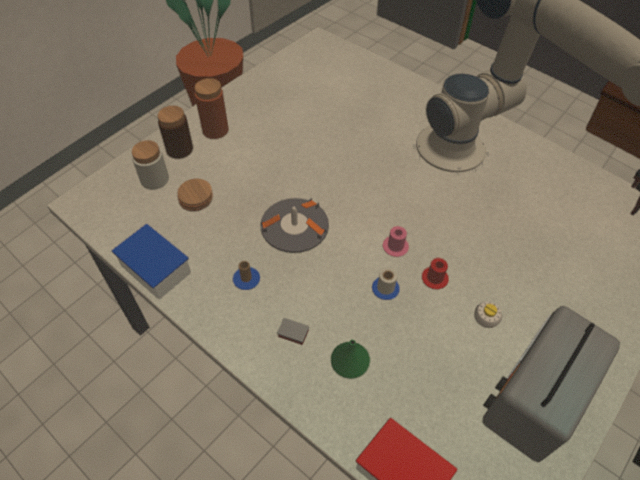

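View pics/top0.png

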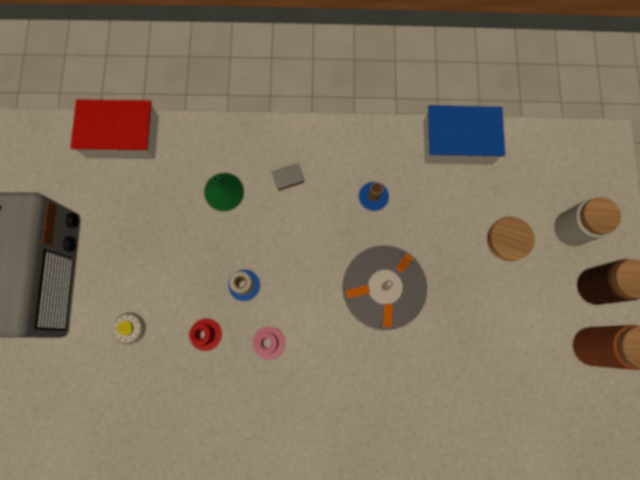

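View pics/wrist0.png

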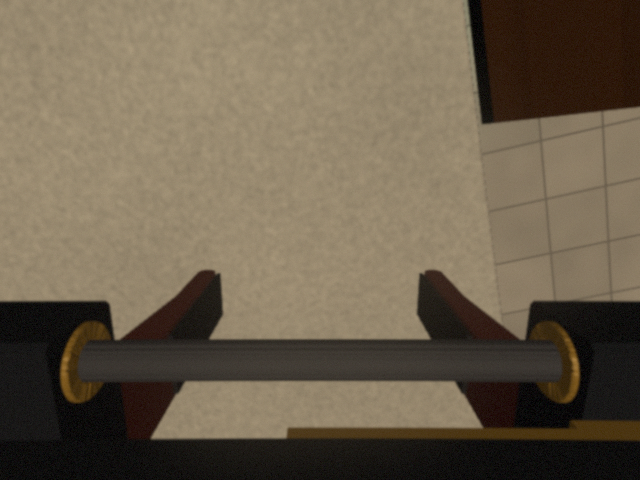

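The scene camera shows the white roll on its blue flange near (386,287), with pink and red look-alikes next to it. In the top camera the roll is near (243,285) and the dispenser is near (385,288), with tabs at (404,263), (357,292) and (388,316). I'll enlarge both.

```bash
python3 - <<'E'
import cv2,numpy as np
t=cv2.imread('pics/top0.png'); s=cv2.imread('pics/scene0.png')
def crop(i,x,y,w,h,k): return cv2.resize(i[y:y+h,x:x+w],None,fx=k,fy=k,interpolation=cv2.INTER_CUBIC)
cv2.imwrite('pics/c1.png',crop(t,335,238,100,100,6)); 
cv2.imwrite('pics/c2.png',np.hstack([crop(t,218,260,50,50,8),crop(s,361,262,50,50,8)]))
cv2.imwrite('pics/c3.png',crop(s,255,190,80,65,9))
from h import *
c=load('top0'); s=load('scene0')
print(px2w(c,[(244,285),(385,288)],0.0)); print(px2w(s,[(386,289),(295,226)],0.0))
E
```

```text
[[ 0.54265265  0.14677967  0.        ]
 [ 0.54008375 -0.15885056  0.        ]]
[[ 0.54463566  0.15140286  0.        ]
 [ 0.54302965 -0.15211055  0.        ]]
```

View pics/c1.png

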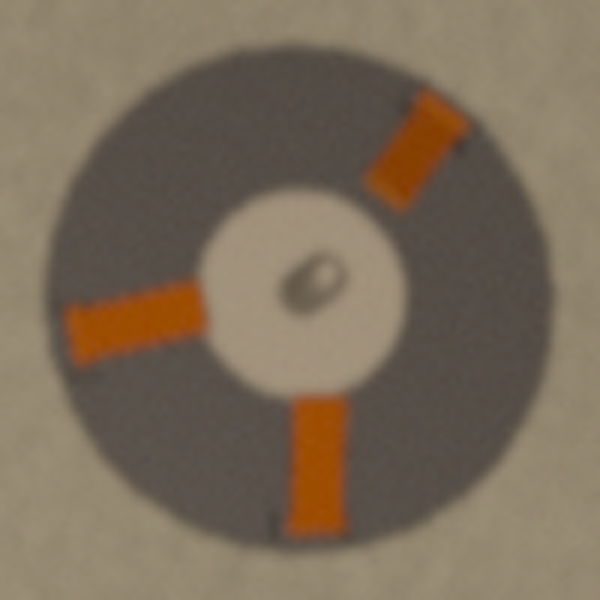

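View pics/c2.png

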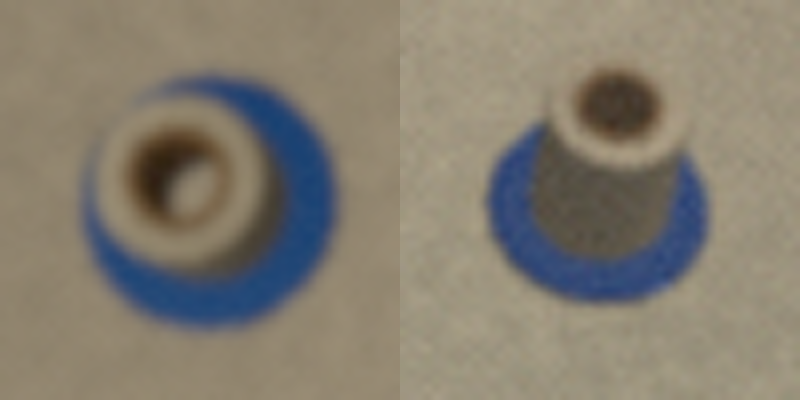

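View pics/c3.png

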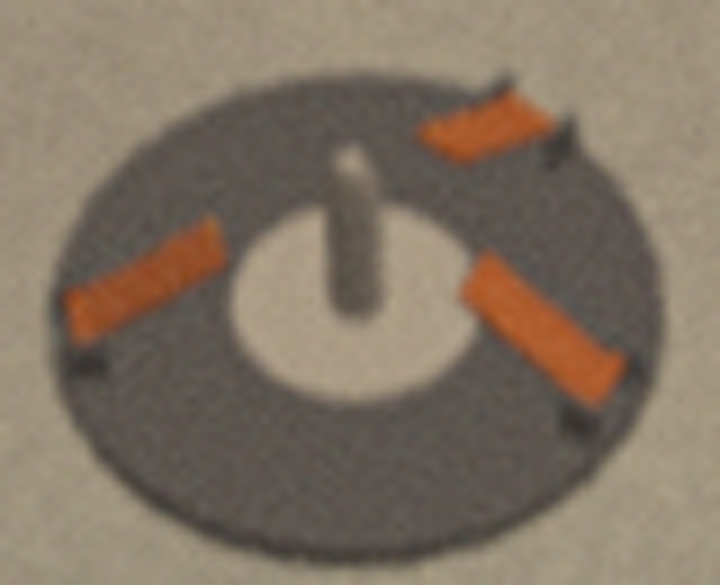

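```bash
cat > fit.py <<'E'
from h import *
from scipy.optimize import least_squares
T=load('top0');S=load('scene0')
o=lambda d,x,y,k:(np.array(d,float)+.5)/k-.5+[x,y]
t1=lambda d:o(d,335,238,6); s3=lambda d:o(d,255,190,9); t2=lambda d:o(d,218,260,8); s2=lambda d:o(d,361,262,8)
roll=[(T,t2((209.5,201)),.004),(T,t2((181,180)),.060),(S,s2((198.5,205)),.004),(S,s2((218,106)),.060)]
for c,u,z in roll: print('roll',px2w(c,[u],z)[0][:2])
disp=[(T,t1((302,295)),0,0,.010),(T,t1((332,268)),0,0,.074),(S,s3((353,302)),0,0,.010),(S,s3((350,152)),0,0,.074)]
for c,u,*_,z in disp: print('disp',px2w(c,[u],z)[0][:2])
A=np.radians([0,140,220])
tip=.039; 
for (c,f,tips,hs) in ((T,t1,[(388,194),(203,308),(320,398)],[(443,112),(76,336),(317,530)]),(S,s3,[(222,238),(478,280),(440,145)],[(75,320),(612,385),(537,108)])):
    for a,u,h in zip(A,tips,hs):
        disp+=[(c,f(u),.039,a,.045),(c,f(h),.082,a,.020)]
def res(p):
    r=[]
    for c,u,rr,a,z in disp:
        r.append(w2px(c,[p[0]+rr*np.cos(a+p[2]),p[1]+rr*np.sin(a+p[2]),z])[0]-u)
    return np.ravel(r)
s=least_squares(res,[.542,-.155,-.7],loss='soft_l1'); print(s.x); print(res(s.x).reshape(-1,2).round(1).tolist())
E
python3 fit.py
```

```text
roll [0.54288069 0.14673822]
roll [0.54195468 0.14568492]
roll [0.54368371 0.1482431 ]
roll [0.54413135 0.14830512]
disp [ 0.54170209 -0.1572798 ]
disp [ 0.54389848 -0.15842825]
disp [ 0.54357934 -0.1556355 ]
disp [ 0.54027419 -0.15727018]
[ 0.54165452 -0.15653042 -0.66476415]
[[-0.3, 0.0], [-0.9, 1.1], [0.2, -0.6], [-0.1, 0.5], [-1.1, 0.6], [-0.2, 0.5], [0.2, -0.3], [0.3, 0.2], [-0.1, -0.2], [-0.4, -0.8], [-0.3, 0.3], [0.5, -0.3], [-1.1, -1.0], [-1.5, -0.5], [-0.4, -0.3], [-1.0, 0.5]]
```

```bash
cat >> h.py <<'E'
YAW=-0.665
def q(phi): # tool down, y axis at angle phi
    a=(phi+np.pi/2)/2
    return [np.cos(a),np.sin(a),0,0]
E
python3 - <<'E'
from h import *
for k in (0,1):
    Q=q(YAW+np.pi/2+k*np.pi)
    for p in ([.543,.147,.22],[.542,-.157,.22],[.542,-.157,.08],[.543,.147,.043]): print(k,bot.solve_ik(p,Q))
Q=q(YAW+np.pi/2)
bot.move_ptp([.543,.147,.22],Q); f=snap('wrist','w1')
c=load('w1'); print(w2px(c,[[.543,.147,.06],[.543,.147,.004]]),c['position'],bot.current_position(),bot.current_time_s())
E
```

```text
0 [ 2.03904784e-01 -1.27458455e-02  1.36661959e+00 -4.44089210e-16
  1.78771891e+00 -7.01891542e-01]
0 [-3.42241245e-01 -8.08291755e-03  1.36198862e+00 -4.44089210e-16
  1.78768695e+00 -1.24803757e+00]
0 [-3.42241245e-01  2.16590902e-02  1.58050545e+00 -4.44089210e-16
  1.53942811e+00 -1.24803757e+00]
0 [ 2.03904784e-01  4.07962807e-02  1.62811991e+00 -4.44089210e-16
  1.47267646e+00 -7.01891542e-01]
1 [ 2.03904784e-01 -1.27458455e-02  1.36661959e+00 -4.44089210e-16
  1.78771891e+00  2.43970111e+00]
1 [-3.42241245e-01 -8.08291755e-03  1.36198862e+00 -4.44089210e-16
  1.78768695e+00  1.89355508e+00]
1 [-3.42241245e-01  2.16590902e-02  1.58050545e+00 -4.44089210e-16
  1.53942811e+00  1.89355508e+00]
1 [ 2.03904784e-01  4.07962807e-02  1.62811991e+00 -4.44089210e-16
  1.47267646e+00  2.43970111e+00]
[[320.2380813  226.46686215]
 [320.1561835  214.08877108]] [0.49029813 0.18763869 0.36804469] [0.54278612 0.14791807 0.22001531] 2.35
```

View pics/w1.png

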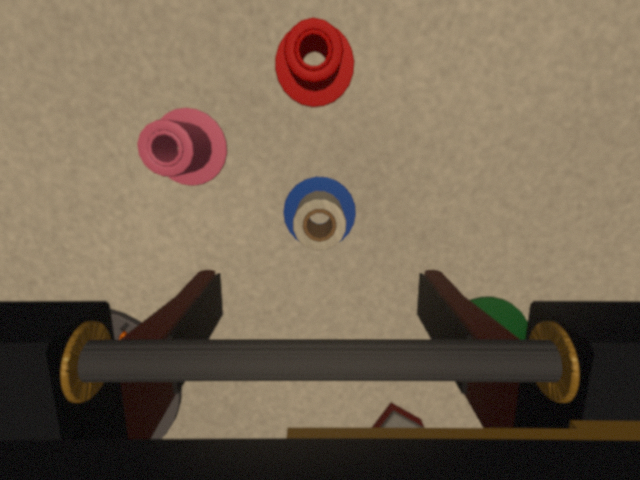

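The roll is centred between the fingers in the wrist view, with its top ring near (320,222). I'll enlarge that, then look at the dispenser from the same relative position.

```bash
python3 - <<'E'
from h import *
bot.hold(.3); p=bot.current_position(); f=snap('wrist','w1b'); print(p,bot.current_position())
Q=q(YAW+np.pi/2)
bot.movel([.542,-.157,.24],Q,speed=.25); bot.hold(.4); print(bot.current_position()); snap('wrist','w2'); print(bot.current_time_s())
a=cv2.imread('pics/w1b.png')[165:265,270:370]; b=cv2.imread('pics/w2.png')[110:310,200:440]
cv2.imwrite('pics/c4.png',cv2.resize(a,None,fx=6,fy=6,interpolation=2)); cv2.imwrite('pics/c5.png',cv2.resize(b,None,fx=3,fy=3,interpolation=2))
E
```

```text
[0.54291932 0.1473205  0.21998456] [0.54295638 0.1472219  0.22002344]
[ 0.54206104 -0.15661378  0.24002068]
4.5167
```

View pics/c4.png

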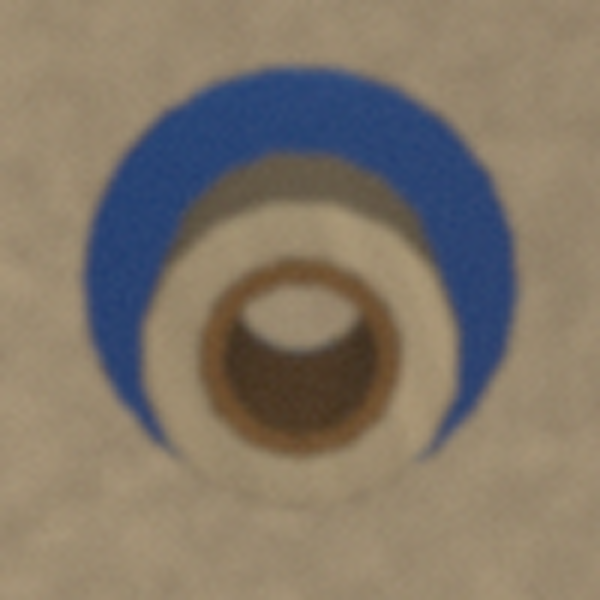

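View pics/c5.png

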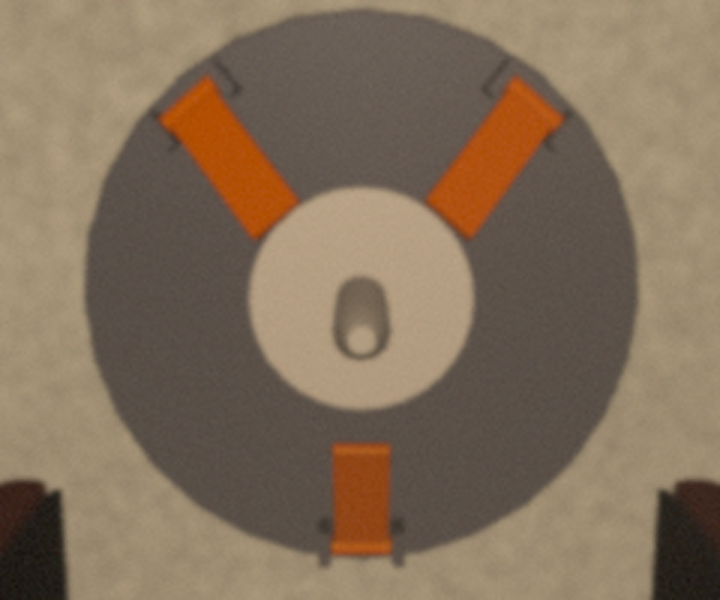

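```bash
python3 - <<'E'
from h import *
o=lambda d,x,y,k:(np.array(d,float)+.5)/k-.5+[x,y]
c=load('w1b');d=load('w2')
print('ring',px2w(c,[o((300.5,354),270,165,6)],.06)[0],'flange',px2w(c,[o((300.5,283),270,165,6)],.004)[0])
print('bore',px2w(c,[o((300.5,357),270,165,6)],.06)[0])
g=lambda u:o(u,200,110,3)
print('disc',px2w(d,[g((361,298))],.010)[0],'tip',px2w(d,[g((362,340))],.074)[0])
H=px2w(d,[g((361,545)),g((185,97)),g((540,97))],.020); print(H)
ctr=np.array([.5420,-.1565])
print([(np.linalg.norm(h[:2]-ctr),np.degrees(np.arctan2(*(h[:2]-ctr)[::-1]))) for h in H])
E
```

```text
ring [0.54093319 0.14751669 0.06      ] flange [0.54103729 0.14741451 0.004     ]
bore [0.54126015 0.14726057 0.06      ]
disc [ 0.5401727  -0.15610442  0.01      ] tip [ 0.54102195 -0.15646469  0.074     ]
[[ 0.60543678 -0.20720799  0.02      ]
 [ 0.45623533 -0.15916236  0.02      ]
 [ 0.52358268 -0.07320406  0.02      ]]
[(np.float64(0.08121284051359909), np.float64(-38.63697773319598)), (np.float64(0.08580597873336376), np.float64(-178.22195658786757)), (np.float64(0.08530774189058285), np.float64(102.46790721771974))]
```

Wrist fits give the roll at (0.541, 0.147) and the spindle at (0.541, -0.156), within 2 mm of the other cameras. Next I grasp the roll and carry it.

```bash
python3 - <<'E'
from h import *
Q=q(YAW+np.pi/2)
bot.movel([.5415,.1474,.15],Q,speed=.25); bot.movel([.5415,.1474,.045],speed=.1); bot.hold(.2)
print(bot.current_position()); bot.close_gripper(15); print(bot.current_width(),bot.current_ft_force())
bot.movel([.5415,.1474,.165],speed=.1); bot.hold(.2); print(bot.current_width(),bot.current_ft_force(),bot.current_position())
bot.movel([.541,-.1562,.165],speed=.2); bot.hold(.4); print(bot.current_position(),bot.current_time_s())
snap('wrist','w3');snap('scene','s3');snap('top','t3')
a=cv2.imread('pics/w3.png')[100:460,120:520]; b=cv2.imread('pics/s3.png')[110:270,210:390]
cv2.imwrite('pics/c6.png',cv2.resize(a,None,fx=1.6,fy=1.6)); cv2.imwrite('pics/c7.png',cv2.resize(b,None,fx=3.5,fy=3.5,interpolation=2))
E
```

```text
[0.54188013 0.1474942  0.04571623]
0.042668087606671325 [ 1.49607754 -0.623221   -0.28359469]
0.043005494545465005 [ 0.68341801 -0.14009275 -1.0605166 ] [0.54129845 0.14736432 0.16436847]
[ 0.54104293 -0.15596332  0.16503002] 11.7083
```

View pics/c6.png

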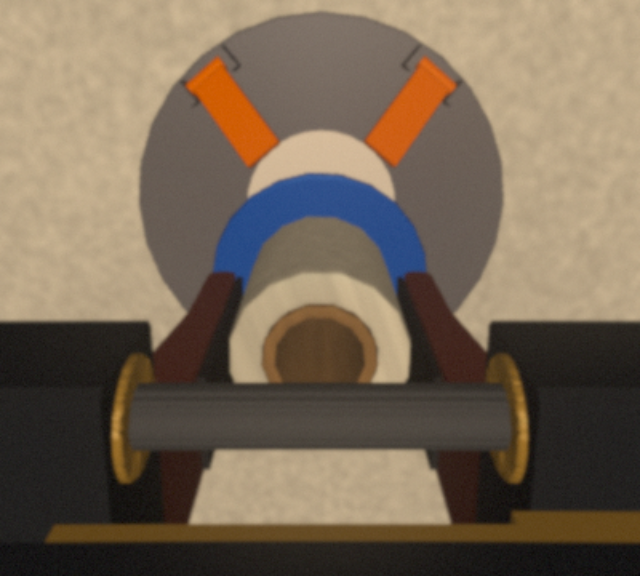

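View pics/c7.png

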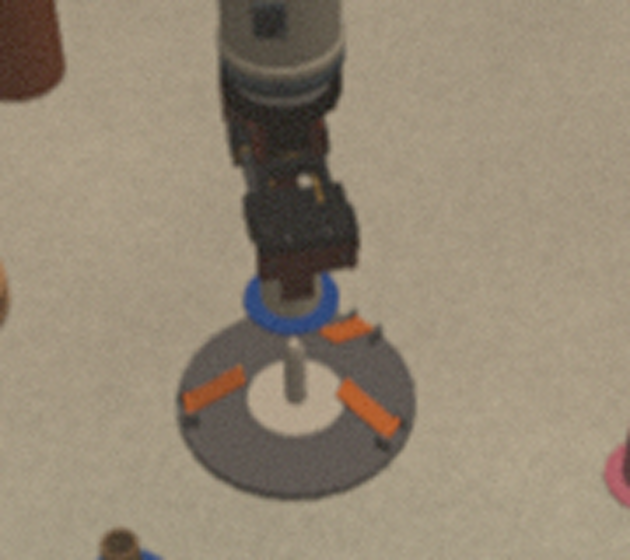

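The roll is held upright, with the flange centred over the dispenser in the wrist view at about (321, ~) in the crop. I'll check the flange's back edge numerically and lower it, watching the force.

```bash
python3 - <<'E'
from h import *
c=load('w3'); n=np.array([np.cos(YAW),np.sin(YAW)]);
th=np.linspace(0,6.28,90)
def circ(x,y,r,z): return w2px(c,np.c_[x+r*np.cos(th),y+r*np.sin(th),np.full(90,z)])
P=circ(.541,-.1561,.035,.124); print('flange pred top row',((P[:,1].min()-100)*1.6, (P[:,0].min()-120)*1.6,(P[:,0].max()-120)*1.6))
P=circ(.541,-.1561,.022,.180); print('top pred',((P[:,1].min()-100)*1.6, (P[:,0].min()-120)*1.6,(P[:,0].max()-120)*1.6))
P=circ(.541,-.1561,.092,.010); print('base',((P[:,1].min()-100)*1.6,(P[:,0].min()-120)*1.6,(P[:,0].max()-120)*1.6))
bot.movel([.5408,-.1563,.112],speed=.1); bot.hold(.2); print(bot.current_position(),bot.current_ft_force(),bot.current_wrist_torque())
for z in (.105,.095,.085,.075,.065,.058):
    bot.movel([.5408,-.1563,z],speed=.06); F=bot.current_ft_force(); print(z,bot.current_position(),F,bot.current_wrist_torque())
    if np.linalg.norm(F)>15: print('stop');break
E
```

```text
flange pred top row (np.float64(170.83407054571433), np.float64(213.6087009784975), np.float64(430.9912334685964))
top pred (np.float64(267.9768526307841), np.float64(229.33223502757392), np.float64(417.2701432848535))
base (np.float64(9.473202752959697), np.float64(137.20788407141163), np.float64(505.6646665279348))
[ 0.54126845 -0.15648663  0.11305761] [ 0.43742016 -0.22999138 -1.06536077] [-0.07592851  0.00714923  0.02608034]
0.105 [ 0.54045495 -0.15617525  0.10426592] [-0.49063583  0.48297044 -0.44925423] [-5.31901172e-02 -1.35934848e-02 -3.03141822e-05]
0.095 [ 0.5403612  -0.15616186  0.09408677] [-0.10847897  0.36257273 -2.18537727] [-0.01264192  0.06024788 -0.00057555]
0.085 [ 0.54041594 -0.15616317  0.08422312] [ 0.35602349 -0.22844496 -1.27593533] [-0.01999357  0.03350178  0.00020753]
0.075 [ 0.5404025 -0.1561529  0.0742238] [-0.64983809  0.05014008 -1.21434576] [-0.04549577  0.05392627  0.03610824]
0.065 [ 0.54039315 -0.15614827  0.06423084] [-0.54863327  0.23104226 -0.88047682] [-0.06192186  0.01988198 -0.03712128]
0.058 [ 0.54049136 -0.15616968  0.05738538] [-0.03681408  0.06457122 -1.36790863] [-0.05204937  0.01880073  0.02087671]
```

```bash
python3 - <<'E'
from h import *
for z in (.0565,.0555,.0548):
    bot.movel([.5408,-.1563,z],speed=.04); bot.hold(.1); F=bot.current_ft_force(); print(z,bot.current_position(),F)
    if F[2]>6: break
bot.open_gripper(); bot.hold(.2); print(bot.current_width(),bot.current_ft_force())
bot.movel([.5408,-.1563,.2],speed=.12); bot.hold(.2)
snap('wrist','w4');snap('scene','s4');print(bot.current_time_s())
a=cv2.imread('pics/w4.png')[100:340,180:460]; b=cv2.imread('pics/s4.png')[180:260,245:345]
cv2.imwrite('pics/c8.png',cv2.resize(a,None,fx=2.5,fy=2.5)); cv2.imwrite('pics/c9.png',cv2.resize(b,None,fx=6,fy=6,interpolation=2))
E
```

```text
0.0565 [ 0.54087013 -0.15632936  0.05664595] [ 0.17877981 -0.00696196 -1.73226629]
0.0555 [ 0.54078373 -0.15631752  0.05550296] [-0.48199398 -0.13505935 -1.17097455]
0.0548 [ 0.54095344 -0.1563641   0.05498607] [ 0.76245712  0.05398416 -1.22544971]
0.08781340316169263 [-0.1045708  -0.11440883  0.63775655]
18.2917
```

View pics/c8.png

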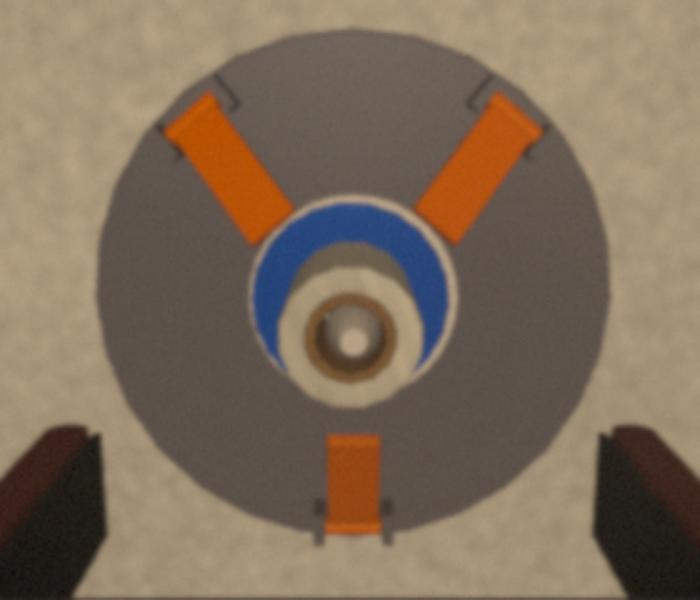

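View pics/c9.png

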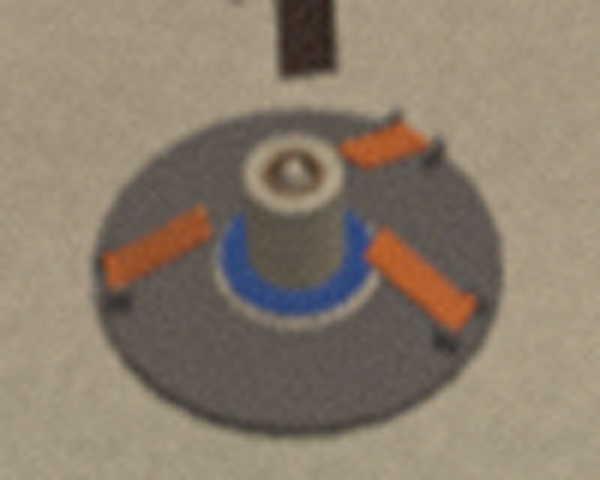

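The roll is seated: its bore surrounds the spindle tip, the flange is flat on the white disc and all three tabs are still raised. Next I press the tabs.

```bash
cat > press.py <<'E'
from h import *
C=np.array([.5408,-.1563])
bot.close_gripper(10); print(bot.current_width(),bot.tcp_to_tips)
for name,a in (('a',0),('c',220),('b',140)):
    th=YAW+np.radians(a); p=C+.052*np.array([np.cos(th),np.sin(th)])
    ph=th+np.pi/2; ph=(ph+np.pi/2)%np.pi-np.pi/2
    if a==220: ph=-np.radians(180-92)
    Q=q(ph)
    X=lambda z:[p[0],p[1],z]
    try: bot.move_ptp(X(.12),Q)
    except bot.PlanningError as e:
        print(e); Q=q(ph+np.pi); bot.move_ptp(X(.12),Q)
    bot.hold(.15)
    bot.movel(X(.062),speed=.1)
    for z in (.052,.044,.040,.038,.037,.036,.0355,.035,.034,.033):
        bot.movel(X(z),speed=.05); F=bot.current_ft_force()
        if F[2]>14: break
    print(name,z,bot.current_position(),F)
    bot.movel(X(.12),speed=.15)
bot.movel([.47,-.1563,.3],speed=.25); bot.hold(.2)
print(bot.current_time_s())
snap('top','t5');snap('scene','s5');snap('wrist','w5')
a=cv2.imread('pics/w5.png'); b=cv2.imread('pics/s5.png')[180:260,245:345]
cv2.imwrite('pics/c11.png',cv2.resize(b,None,fx=6,fy=6,interpolation=2))
E
python3 press.py
```

```text
0.0003746772992642631 0.014
a 0.033 [ 0.58193562 -0.18842834  0.03599331] [-7.4929105   1.88630232 15.35196252]
c 0.033 [ 0.48904717 -0.15812927  0.03589983] [-8.10742041  2.88950767 17.35165925]
b 0.033 [ 0.53034651 -0.1054732   0.03589992] [-7.13098118  1.52604426 17.35742787]
37.5833
```

View pics/c11.png

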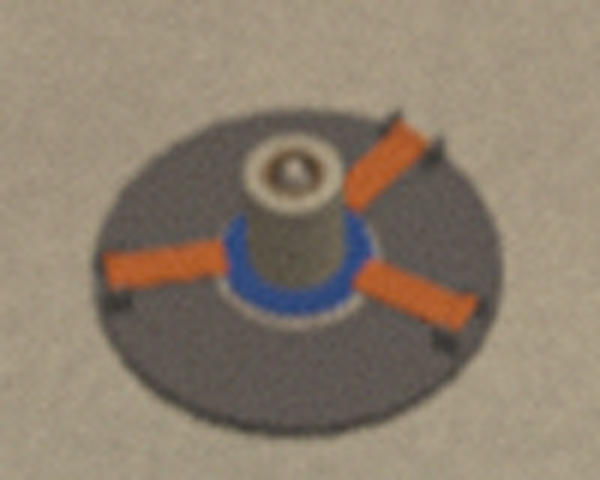

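View pics/w5.png

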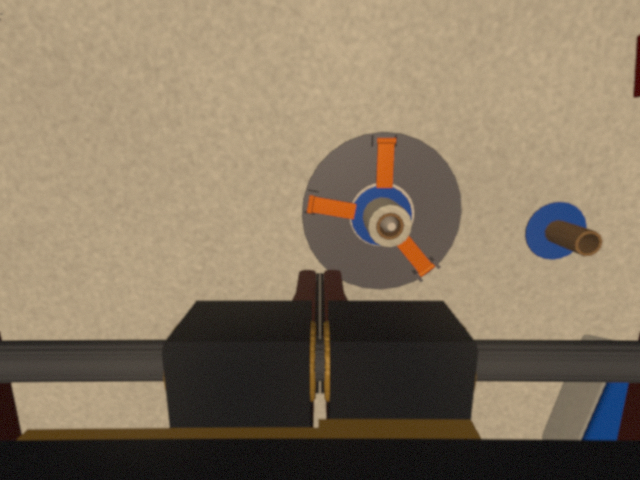

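All three tabs lie level over the flange, and the fingertips stopped at 22 mm at each tab. The roll is still seated and the robot is clear, so I'm handing in.

```bash
python3 - <<'E'
from h import *
print(bot.current_ft_force(),bot.current_time_s()); bot.hand_in()
E
```

```text
[-0.78184102  0.72895591  0.4251708 ] 37.7333
the job is handed in; nothing more can be done
```

I seated the full roll on the spindle, flange down, and pressed all three tabs down. I then backed the arm clear and handed the job in at 37.7 s of the 61 s allowed; no verdict was reported.

- **Roll:** after release, the wrist and scene pictures showed it upright on the base, with the spindle tip inside its bore. It went down the spindle with no extra force. There was also no clear push when it touched the base, so "fully home" rests on the pictures and on the height I let go at.
- **Tabs:** at each one the fingertips stopped at about 22 mm, the fully-down height, with 15 to 17 N upward. The final pictures show all three level over the flange.
- **Camera agreement:** the cameras differed by up to about 2 to 3 mm on where the roll and spindle were. I mainly used the wrist camera.
- **Other items:** I did not pick up or press on anything else. I did not measure their positions afterwards.

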